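# Take the tube adapter from its sliding-cover case and hold it bore-up

### The arm

A 7-joint arm with a two-finger parallel gripper is mounted at the origin on the work surface. World frame = base frame: x ahead of the robot, y to its left, z up, the work surface at z = 0. Lengths are in m, angles in rad, forces in N, time in s.
With the tool pointing down it reaches from about 0.425 to 0.925 m from the base axis. Payload 6.8 kg.
Tool frame: the origin (TCP) lies at the very end of the fingers, on their centre line; the grasp point (between the pads) lies 19 mm behind it; z points along the fingers, x is the direction in which the jaws open and shut, and the axes are right-handed (so a half turn about z gives the same grasp; the last joint's range is limited). The gripper opens to 85 mm and grips with 20 to 120 N. Pads are 22 mm wide; open, the fingers measure 114 mm over their backs; the gripper's body (76 mm by 85 mm) begins 54 mm behind the grasp point. The pads swing forward as they close: fully open they stand 13 mm farther back than shut.
Start: joints at [1.199, 0.477, 0.022, 1.555, -0.011, 1.109, -0.083], TCP at [0.176, -0.652, 0.231] pointing down, gripper open.
Joint ranges: [-2.96, 2.96], [-0.34, 2.1], [-1.41, 1.46], [0.24, 2.44], [-1.37, 4.51], [0.17, 1.92], [-2.96, 2.96]. Speed limits (rad/s): [2.39, 2.39, 3.14, 3.14, 3.14, 3.14, 3.14].

### API

Orientations are given as a rotation vector (axis times angle).
In Python, from bench import get_obs, imaging, hand_in gives the robot as it stands.
- The arm moves only by the tool send_rows, never from a script. Its argument "motion" is a list of rows, each an object with "dp": the shift along the world's x, y, z in m, a list of three; "rot": the turn, a rotation vector about the world's x, y, z in rad, a list of three; "grip": the finger opening in m, from 0 to 0.0854. In form: [{"dp": [dx, dy, dz], "rot": [ax, ay, az], "grip": grip}, ...]. A call has 1 to 20 rows; each row shifts and turns the pose as measured when the row begins; what a row does not reach is not made up. A row lasts 1/8 s, in which the tool goes at most 62.5 mm and 10.7 degrees, less where a joint would pass 70% of its speed; a pose out of reach is approached as far as the arm can. A call is refused whole if a number of a shift passes 0.0625 or a number of a turn 0.188, either way. A call with a gripper value outside its range is refused whole. The fingers move at their own pace and stop on an object; "grip_force" is the grip in N (left out, the last holds). Time passes only in rows, so rows that do not move let the fingers close. It gives the time, the measured TCP pose, the force and the opening at its end, in the units of the state.
- get_obs(): the state, without advancing time (a new reading comes with each control period).
- imaging.grab_frame(name): name is "scene" or "side" or "wrist"; returns a dict with "img" (384x512x3 uint8, red, green, blue), "fx", "fy", "cx", "cy" (pixels), "D" ([k1, k2, p1, p2, k3] as OpenCV has them; the pictures are not rectified), "R" (3x3) and "t" (3): a world point X has camera coordinates R X + t. Camera axes: x right, y down, z forward; pixel columns grow to the right and rows downward; lengths in m; the calibration is good to about 2 mm. A picture is of the moment at which its call begins. There is no depth.
- hand_in(): hands the job in, once; it reports no verdict.
The state is a dict: "clock": time; "joints": joint angles; "qvel": joint speeds; "tau": joint torques, N m; "tcp_pos": TCP position; "orientation": TCP orientation; "contact_force": force on the tool from outside, world axes, zero at the start; "moment": the same for the moment, N m; "grip_width": finger opening in m.
Only numpy, scipy, OpenCV 4.12 (cv2) and the standard library are available. Lean on these libraries where they do the work, as an engineer would, in place of code of your own. Each camera call takes 0.05 s, during which the arm holds its last target. There are 200 camera calls.

### The job

Slide the cover of the accessory case fully open and take out the centrifuge tube adapter that lies in it. Its two ends look alike from the side: find the end with the blind bore, turn that end straight up, and finish while still holding the adapter like that in the gripper, steady in free air, at least 15 cm above the bench. Leave the case open and do not disturb the beaker, bottle, tube rack and tongs.

Things in the scene. Friction and masses are not known exactly. Their poses are not given: they have to be found in the camera images.
- case: Grey plastic case fixed to the bench, 180 (own x) x 140 (own y) x 43.5 mm high; origin: centre of its underside, z up; yaw within 20 deg of 0. Floor 4 mm, walls 5 mm; end wall at +y only 34 mm high, the cover runs out over it. The adapter lies in the main bay: x -85 to +47, y -65 to +65 mm. Past a divider (top 24 mm above bench) a narrow bay at +x holds a clipped T-shaped steel key, which stays.
- cover (a joint): Travel in m of the case's flat grey cover (166 x 136 x 4 mm, top face 39.5 mm above the bench), captive in grooves along the case's own +y: 0 = shut, 0.128 = at its stop, fully open, standing out over the bench beyond the +y end. Starts 0 to 0.02. Friction 1.5 N plus 6 N per m/s; it stays where it is left.
- cover_grip (a point): Middle of the top edge of the cover's finger ridge, 55.5 mm above the bench. The ridge is an upright bar 70 mm long (case x), 10 mm thick (case y, the slide direction), 16 mm high above the cover. Axes as the case's; travels with the cover; with the cover shut it lies at x 0, y +40 mm of the case.
- adapter: Centrifuge tube adapter: plain white plastic cylinder, 30 mm diameter, 60 mm long, 25 to 50 g, with one blind bore (17 mm diameter, 50 mm deep) in one end; the other end is flat and closed; the two look alike from the side. Origin mid-length on its axis; its x points along the axis out of the open end. Starts lying on the floor of the main bay (axis 19 mm above bench) pointing any way; can roll.
- beaker: Bystander: empty glass beaker, 68 mm wide, 90 mm high, origin at the centre of its underside, left (+y) of the case. Leave alone.
- bottle: Bystander: amber reagent bottle, 64 mm wide, 125 mm high, origin at the centre of its underside, right (-y) of the case. Leave alone.
- tube_rack: Bystander: white rack, 65 x 125 mm, 105 mm high with its capped tubes, origin at the centre of its underside, left (+y) of the case. Leave alone.
- tongs: Bystander: steel crucible tongs lying flat, about 210 mm long along their x, 90 mm across, 8 mm high, origin near the middle at bench height, right (-y) of the case. Leave alone.
Things that resemble listed ones, but are neither listed nor needed, are in the scene too. What is shaped like the case but brown or green is not meant.

How it is judged:
On the way, in this order (a step that is already met when the one before it is completed fails the run):
1. the cover is slid fully open (more than 115 of 128 mm) (value of joint cover above 0.115 m), for 0.2 s.
2. the adapter is lifted out of the case in the gripper (height (world z) of adapter above 0.09 m and contact force between the fingers and adapter above 1 N), for 0.2 s.
At the end, for the whole second after the job is handed in: The adapter is held between the fingers (more than 1 N), at rest, its middle more than 0.14 m above the bench, the open end of its bore up with its axis within 0.22 rad (12.6 degrees) of vertical, touching neither the case nor any bystander; the cover is still open by more than 115 mm (angle between adapter's own x axis and vertical below 0.22 rad and height (world z) of adapter above 0.14 m and contact force between the fingers and adapter above 1 N and contact force between adapter and case below 0.1 N and contact force between adapter and beaker below 0.1 N and contact force between adapter and bottle below 0.1 N and contact force between adapter and tube_rack below 0.1 N and contact force between adapter and tongs below 0.1 N and linear speed of adapter below 0.04 m/s and angular speed of adapter below 0.3 rad/s and value of joint cover above 0.115 m); the arm keeps its last pose, push and grip.
It fails at once if a bystander is shoved more than 3 cm or tipped (distance of any of beaker, bottle, tube_rack, tongs from where it was at the start of the episode above 0.03 m or angle between any of beaker, bottle, tube_rack's own z axis and vertical above 0.4 rad).
It also fails if it takes over 45 s, if anything falls off the work surface, if the arm or the gripper's body presses on something with over 40 N, if the wrist force passes 120 N, or if a joint passes its speed limit or range.

## Working session

There is one attempt and no reset: what is moved stays moved. The work goes in short steps, Python scripts to look and compute and a tool call to move; the robot and the scene stay as the last step left them, time stands still between calls to the robot, and variables do not carry over. Pictures are saved under pics/ and viewed, about 8 in all and at most 12, crops included, and the job is handed in when it is done.

Besides the shell and the picture viewer there is one more tool, called after "Request:" in YAML: its name, and indented under it one key for each argument. send_rows: Moves the arm, as the interface text tells. Its arguments: {"type":"object","properties":{"motion":{"type":"array","items":{"type":"object","properties":{"dp":{"type":"array","items":{"type":"number"}},"rot":{"type":"array","items":{"type":"number"}},"grip":{"type":"number"}}}},"grip_force":{"type":"number"}},"required":["motion"]}

```bash
mkdir -p pics
cat > h.py <<'E'
import numpy as np, cv2
from bench import get_obs, imaging, hand_in
def grab(n,f=None):
    d=imaging.grab_frame(n)
    d['K']=np.array([[d['fx'],0,d['cx']],[0,d['fy'],d['cy']],[0,0,1.]]);d['D']=np.array(d['D'],float)
    d['R']=np.array(d['R']);d['t']=np.array(d['t'])
    if f: cv2.imwrite('pics/'+f,d['img'][:,:,::-1])
    return d
def ray(d,uv):
    p=cv2.undistortPoints(np.array(uv,float).reshape(-1,1,2),d['K'],d['D']).reshape(-1,2)
    v=np.c_[p,np.ones(len(p))]@d['R']; return -d['R'].T@d['t'],v
def onz(d,uv,z):
    c,v=ray(d,uv); return c+v*((z-c[2])/v[:,2])[:,None]
def proj(d,X):
    return cv2.projectPoints(np.array(X,float).reshape(-1,3),cv2.Rodrigues(d['R'])[0],d['t'],d['K'],d['D'])[0].reshape(-1,2)
E
python3 - <<'E'
from h import *
a=grab('scene','s0.png');b=grab('side','d0.png')
for d in(a,b): print(-d['R'].T@d['t'],d['R'][2],d['fx'])
A=np.hstack([a['img'],b['img']])
cv2.imwrite('pics/both.png',cv2.resize(A,(800,300),interpolation=cv2.INTER_AREA)[:,:,::-1])
cv2.imwrite('pics/s0b.png',cv2.resize(a['img'],(800,600),interpolation=cv2.INTER_CUBIC)[:,:,::-1])
print(get_obs())
E
```

```text
[1.39574711 0.26859364 1.29997337] [-0.59945178 -0.18344247 -0.77910617] 495.8901531311251
[-0.12856219  1.02158646  0.93482751] [ 0.3969306  -0.69956124 -0.59418866] 442.8405060425699
{'clock': 0.1, 'joints': array([ 1.19891651,  0.47772352,  0.02234589,  1.55632106, -0.01147153,
        1.10929141, -0.08309877]), 'qvel': array([-0.00042459, -0.00132021, -0.0003696 , -0.00324106,  0.00039686,
        0.00121456, -0.00168172]), 'tau': array([ 4.58036826e-03, -5.97757101e+01,  1.61390428e+00, -2.81955117e+01,
        1.28072704e-02,  4.97843575e-03, -8.40645697e-06]), 'tcp_pos': array([ 0.17584042, -0.65116052,  0.23043224]), 'orientation': array([-2.49362922e+00,  1.90944680e+00,  2.14312686e-03]), 'contact_force': array([-0.35614039,  0.55918707, -0.19449016]), 'moment': array([-0.01068837,  0.02686135,  0.00910263]), 'grip_width': 0.0852193936312479}
```

View pics/s0b.png

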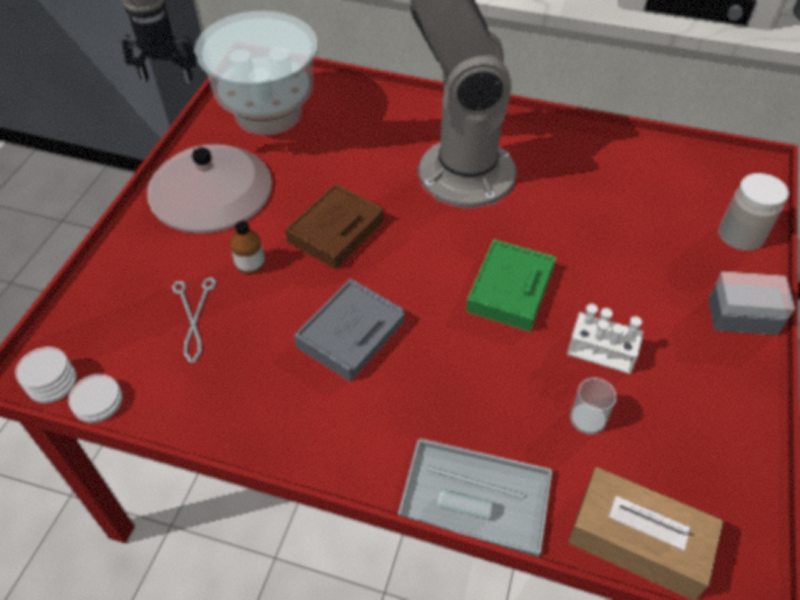

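View pics/d0.png

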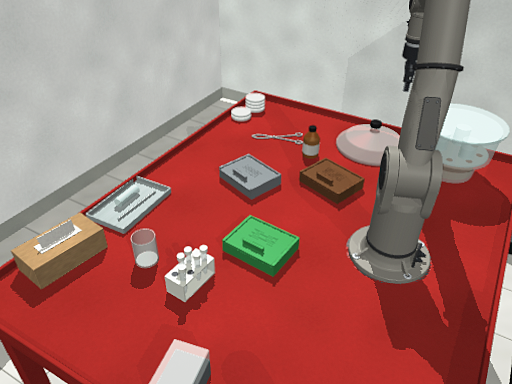

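Named candidates (scene, 800x600): grey (350,328), brown (335,225), green (512,283); the grey one with ridge at (372,332) fits ("brown or green is not meant"). Confirming in an enlarged crop.

Run:
```python
import cv2,numpy as np
a=cv2.imread('pics/s0.png')[170:250,180:270];b=cv2.imread('pics/d0.png')[145:210,210:290]
A=cv2.resize(a,None,fx=6,fy=6,interpolation=cv2.INTER_CUBIC);B=cv2.resize(b,(0,0),fx=6,fy=6,interpolation=cv2.INTER_CUBIC)
B=B[:, :]
C=np.zeros((480,1020,3),np.uint8);C[:,:540]=A;C[:390,540:]=B
cv2.imwrite('pics/c.png',cv2.resize(C,(796,375)))
# grey contour
im=cv2.imread('pics/s0.png');
for n,r in(('s0',(170,250,180,270)),('d0',(145,210,210,290))):
    im=cv2.imread(f'pics/{n}.png');m=(cv2.cvtColor(im,cv2.COLOR_BGR2HSV)[:,:,1]<90).astype(np.uint8)
    z=np.zeros_like(m);z[r[0]:r[1],r[2]:r[3]]=m[r[0]:r[1],r[2]:r[3]]
    c=max(cv2.findContours(z,0,2)[0],key=cv2.contourArea)
    print(n,cv2.contourArea(c),cv2.approxPolyDP(c,2,True)[:,0].tolist())
```

```text
s0 2464.5 [[225, 179], [188, 215], [192, 223], [222, 242], [251, 213], [258, 201], [255, 196]]
d0 1638.5 [[219, 167], [220, 176], [250, 198], [280, 182], [279, 173], [249, 154]]
```

View pics/c.png

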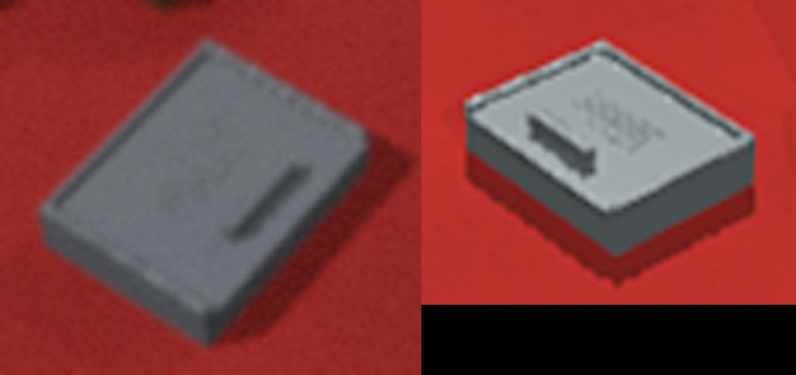

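```bash
cat > p.py <<'E'
from h import *
from scipy.optimize import least_squares
a=grab('scene');b=grab('side')
L=np.array([[-.09,-.07,.0435],[.09,-.07,.0435],[-.09,.07,.0395],[.09,.07,.0395]])
ps=[[225,179.5],[188.5,215],[258,199],[225,238]]
pd=[[249,154.5],[219,167],[279,173],[251,190.3]]
# side view: which is which -> print both
for d,p in((a,ps),(b,pd)): print(onz(d,p,.0415).round(3).tolist())
E
python3 p.py
```

```text
[[0.438, -0.14, 0.042], [0.606, -0.2, 0.042], [0.483, -0.013, 0.042], [0.652, -0.064, 0.042]]
[[0.601, -0.199, 0.042], [0.65, -0.07, 0.041], [0.446, -0.149, 0.041], [0.479, -0.009, 0.042]]
```

```bash
cat >> p.py <<'E'
print('ridge',onz(a,[[229.6,220.9],[245.2,206.3]],.05),onz(b,[[233.3,170.2],[247.2,181.8]],.05))
print('bystanders beaker,rack,bottle,tongs',onz(a,[[378,270],[387,228],[159,170],[123,205]],0).round(3).tolist())
o=.545-0,-.105;c,s=np.cos(-.323),np.sin(-.323)
for t in(0,.02,.128): print(t,o[0]-s*(.04+t),o[1]+c*(.04+t))
E
python3 p.py
```

```text
[[0.438, -0.14, 0.042], [0.606, -0.2, 0.042], [0.483, -0.013, 0.042], [0.652, -0.064, 0.042]]
[[0.601, -0.199, 0.042], [0.65, -0.07, 0.041], [0.446, -0.149, 0.041], [0.479, -0.009, 0.042]]
ridge [[ 0.59494934 -0.06917314  0.05      ]
 [ 0.52831009 -0.04084085  0.05      ]] [[ 0.58770624 -0.06876985  0.05      ]
 [ 0.50896398 -0.03389375  0.05      ]]
bystanders beaker,rack,bottle,tongs [[0.599, 0.392, 0.0], [0.442, 0.397, 0.0], [0.434, -0.384, 0.0], [0.605, -0.433, 0.0]]
0 0.5576965138820139 -0.06706850206960144
0.02 0.5640447708230208 -0.04810275310440218
0.128 0.5983253583044582 0.05431229130767391
```

Request:
send_rows:
  motion:
    - {"dp": [0.032, 0.05, 0], "rot": [0, 0, -0.049], "grip": 0.05}
    - {"dp": [0.032, 0.05, 0], "rot": [0, 0, -0.049], "grip": 0.05}
    - {"dp": [0.032, 0.05, 0], "rot": [0, 0, -0.049], "grip": 0.05}
    - {"dp": [0.032, 0.05, 0], "rot": [0, 0, -0.049], "grip": 0.05}
    - {"dp": [0.032, 0.05, 0], "rot": [0, 0, -0.049], "grip": 0.05}
    - {"dp": [0.032, 0.05, 0], "rot": [0, 0, -0.049], "grip": 0.05}
    - {"dp": [0.032, 0.05, 0], "rot": [0, 0, -0.049], "grip": 0.05}
    - {"dp": [0.032, 0.05, 0], "rot": [0, 0, -0.049], "grip": 0.05}
    - {"dp": [0.032, 0.05, 0], "rot": [0, 0, -0.049], "grip": 0.05}
    - {"dp": [0.032, 0.05, 0], "rot": [0, 0, -0.049], "grip": 0.05}
    - {"dp": [0.032, 0.05, 0], "rot": [0, 0, -0.049], "grip": 0.05}
    - {"dp": [0.032, 0.05, 0], "rot": [0, 0, -0.049], "grip": 0.05}
    - {"dp": [0, 0, 0], "rot": [0, 0, 0], "grip": 0.05}
    - {"dp": [0, 0, 0], "rot": [0, 0, 0], "grip": 0.05}
  grip_force: 20

```text
clock: 2.05
tcp_pos: [0.5672, -0.0311, 0.2327]
orientation: [-1.804, 2.57, -0.007]
contact_force: [0.5, -0.4, 0.5]
grip_width: 0.0502
```

```bash
cat > st.py <<'E'
from h import *
from scipy.spatial.transform import Rotation as Ro
o=get_obs();M=Ro.from_rotvec(o['orientation']).as_matrix()
print(o['clock'],o['tcp_pos'].round(4),'w',round(o['grip_width'],4),'F',o['contact_force'].round(1),'q',o['joints'].round(3))
print('x',M[:,0].round(3),'az',np.degrees(np.arctan2(M[1,0],M[0,0])).round(1),'z',M[:,2].round(3))
E
python3 st.py; python3 -c "
from h import *
d=grab('wrist','w1.png')
o=np.array([.545,-.105,0]);c,s=np.cos(-.323),np.sin(-.323);R=np.array([[c,-s,0],[s,c,0],[0,0,1]])
print(proj(d,o+np.array([[-.035,.04,.0555],[.035,.04,.0555],[-.09,-.07,.0435],[.09,-.07,.0435]])@R.T))"
```

```text
2.05 [ 0.5672 -0.0311  0.2327] w 0.0502 F [ 0.5 -0.4  0.5] q [ 0.151  0.313 -0.257  1.803  0.095  1.034 -2.059]
x [-0.34  -0.941  0.002] az -109.9 z [ 0.003 -0.003 -1.   ]
[[284.85868577 197.98921818]
 [285.23558985 137.77879564]
 [370.43071138 234.67250305]
 [384.45179449  83.83976117]]
```

View pics/w1.png

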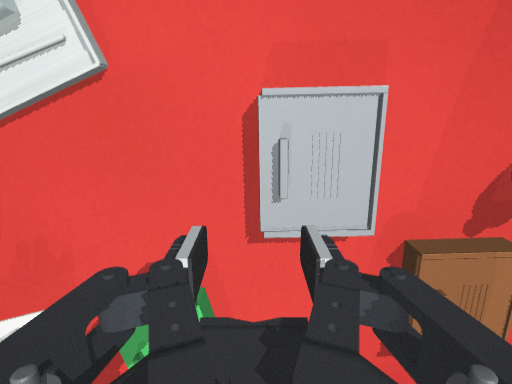

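Wrist picture: grey case upright, ridge top strip at about (284,138)–(284,198), case corners (259,90), (388,87), (375,236), (263,236); fingers are open at the bottom.

```bash
cat > w.py <<'E'
from h import *
d=grab('wrist');g=cv2.cvtColor(d['img'],cv2.COLOR_RGB2GRAY)
print(g[165,252:300].tolist())
print(g[130:145,284].tolist(),g[190:206,284].tolist())
print(onz(d,[[284,138],[284,198],[284,168]],.0555).round(4),onz(d,[[259,90],[388,87],[375,236],[263,236]],.0425).round(4))
E
python3 w.py
```

```text
[86, 83, 85, 88, 84, 85, 83, 73, 188, 184, 185, 185, 185, 184, 184, 181, 185, 186, 187, 185, 147, 150, 132, 130, 129, 132, 131, 76, 133, 173, 180, 179, 182, 183, 183, 173, 146, 174, 176, 176, 184, 184, 182, 183, 183, 181, 184, 186]
[178, 179, 176, 177, 178, 176, 177, 167, 129, 165, 185, 183, 184, 186, 183] [182, 179, 180, 183, 181, 179, 181, 177, 148, 170, 182, 182, 180, 182, 183, 181]
[[ 0.5912 -0.0763  0.0555]
 [ 0.5249 -0.0545  0.0555]
 [ 0.559  -0.0657  0.0555]] [[ 0.649  -0.0676  0.0425]
 [ 0.6036 -0.2028  0.0425]
 [ 0.4332 -0.1476  0.0425]
 [ 0.4816 -0.0136  0.0425]]
```

Request:
send_rows:
  motion:
    - {"dp": [-0.009, -0.034, -0.03], "rot": [0, 0, 0.03], "grip": 0.04}
    - {"dp": [0, 0, -0.05], "rot": [0, 0, 0], "grip": 0.04}
    - {"dp": [0, 0, -0.05], "rot": [0, 0, 0], "grip": 0.04}
    - {"dp": [0, 0, -0.03], "rot": [0, 0, 0], "grip": 0.04}
    - {"dp": [0, 0, 0], "rot": [0, 0, 0], "grip": 0.04}

```text
clock: 2.78
tcp_pos: [0.5558, -0.0757, 0.0712]
orientation: [-1.826, 2.553, -0.016]
contact_force: [0.3, -0.4, 0.4]
grip_width: 0.0399
```

```bash
python3 st.py
```

```text
2.775 [ 0.5558 -0.0757  0.0712] w 0.0399 F [ 0.3 -0.4  0.4] q [ 0.188  0.501 -0.213  1.954  0.17   0.695 -2.029]
x [-0.323 -0.946  0.004] az -108.8 z [ 0.008 -0.007 -1.   ]
```

Request:
send_rows:
  motion:
    - {"dp": [0.002, 0.01, -0.002], "rot": [0, 0, 0], "grip": 0.04}
    - {"dp": [0, 0, 0], "rot": [0, 0, 0], "grip": 0.04}
    - {"dp": [0, 0, -0.023], "rot": [0, 0, 0], "grip": 0.04}
    - {"dp": [0, 0, 0], "rot": [0, 0, 0], "grip": 0.04}
    - {"dp": [0, 0, 0], "rot": [0, 0, 0], "grip": 0.0}
    - {"dp": [0, 0, 0], "rot": [0, 0, 0], "grip": 0.0}
    - {"dp": [0, 0, 0], "rot": [0, 0, 0], "grip": 0.0}
    - {"dp": [0, 0, 0], "rot": [0, 0, 0], "grip": 0.0}
    - {"dp": [0, 0, 0], "rot": [0, 0, 0], "grip": 0.0}
  grip_force: 25

```text
clock: 3.9
tcp_pos: [0.5629, -0.0661, 0.0537]
orientation: [-1.819, 2.546, -0.029]
contact_force: [0.8, 0.3, -3.3]
grip_width: 0.0085
```

```bash
python3 st.py
```

```text
3.9 [ 0.5629 -0.0661  0.0537] w 0.0085 F [ 0.8  0.3 -3.3] q [ 0.163  0.531 -0.205  1.957  0.184  0.65  -2.06 ]
x [-0.324 -0.946  0.001] az -108.9 z [ 0.02  -0.008 -1.   ]
```

Request:
send_rows:
  motion:
    - {"dp": [0, 0, 0], "rot": [0, 0, 0], "grip": 0.04}
    - {"dp": [0, 0, 0], "rot": [0, 0, 0], "grip": 0.04}
    - {"dp": [-0.003, 0.001, -0.008], "rot": [0, 0, 0], "grip": 0.04}
    - {"dp": [0, 0, 0], "rot": [0, 0, 0], "grip": 0.04}
    - {"dp": [0, 0, 0], "rot": [0, 0, 0], "grip": 0.04}

```text
clock: 4.53
tcp_pos: [0.5603, -0.0651, 0.0461]
orientation: [-1.818, 2.546, -0.03]
contact_force: [0.2, 0.4, 0.4]
grip_width: 0.0397
```

```bash
python3 st.py
```

```text
4.525 [ 0.5603 -0.0651  0.0461] w 0.0397 F [0.2 0.4 0.4] q [ 0.158  0.539 -0.201  1.968  0.189  0.631 -2.067]
x [-0.324 -0.946  0.001] az -108.9 z [ 0.022 -0.008 -1.   ]
```

Close, then pull along case +y (0.309, 0.951).

Request:
send_rows:
  motion:
    - {"dp": [0, 0, 0], "rot": [0, 0, 0], "grip": 0.0}
    - {"dp": [0, 0, 0], "rot": [0, 0, 0], "grip": 0.0}
    - {"dp": [0, 0, 0], "rot": [0, 0, 0], "grip": 0.0}
    - {"dp": [0, 0, 0], "rot": [0, 0, 0], "grip": 0.0}
    - {"dp": [0.006, 0.019, 0], "rot": [0, 0, 0], "grip": 0.0}
    - {"dp": [0.006, 0.019, 0], "rot": [0, 0, 0], "grip": 0.0}
    - {"dp": [0.006, 0.019, 0], "rot": [0, 0, 0], "grip": 0.0}
    - {"dp": [0, 0, 0], "rot": [0, 0, 0], "grip": 0.0}
  grip_force: 30

```text
clock: 5.52
tcp_pos: [0.5807, -0.0048, 0.0464]
orientation: [-1.818, 2.544, -0.033]
contact_force: [2.4, 0.1, -1.9]
grip_width: 0.0089
```

```bash
python3 st.py
```

```text
5.525 [ 0.5807 -0.0048  0.0464] w 0.0089 F [ 2.4  0.1 -1.9] q [ 0.048  0.557 -0.199  1.93   0.193  0.649 -2.173]
x [-0.324 -0.946  0.   ] az -108.9 z [ 0.024 -0.009 -1.   ]
```

Request:
send_rows:
  motion:
    - {"dp": [0.006, 0.019, 0], "rot": [0, 0, 0], "grip": 0.0}
    - {"dp": [0.006, 0.019, 0], "rot": [0, 0, 0], "grip": 0.0}
    - {"dp": [0.005, 0.015, 0], "rot": [0, 0, 0], "grip": 0.0}
    - {"dp": [0, 0, 0], "rot": [0, 0, 0], "grip": 0.0}
    - {"dp": [0.001, 0.004, 0], "rot": [0, 0, 0], "grip": 0.0}
    - {"dp": [0, 0, 0], "rot": [0, 0, 0], "grip": 0.0}

```text
clock: 6.28
tcp_pos: [0.5991, 0.0499, 0.0463]
orientation: [-1.817, 2.553, -0.04]
contact_force: [2.5, 1.0, -1.5]
grip_width: 0.0091
```

```bash
python3 st.py
```

```text
6.275 [0.5991 0.0499 0.0463] w 0.0091 F [ 2.5  1.  -1.5] q [-0.054  0.584 -0.19   1.877  0.199  0.682 -2.271]
x [-0.328 -0.945  0.009] az -109.1 z [ 0.021 -0.016 -1.   ]
```

Request:
send_rows:
  motion:
    - {"dp": [0.002, 0.006, 0], "rot": [0, 0, 0], "grip": 0.0}
    - {"dp": [0.002, 0.006, 0], "rot": [0, 0, 0], "grip": 0.0}
    - {"dp": [0, 0, 0], "rot": [0, 0, 0], "grip": 0.0}

```text
clock: 6.65
tcp_pos: [0.599, 0.0497, 0.0463]
orientation: [1.805, -2.559, 0.05]
contact_force: [3.0, 1.4, -3.1]
grip_width: 0.0085
```

Request:
send_rows:
  motion:
    - {"dp": [0, 0, 0], "rot": [0, 0, 0], "grip": 0.05}
    - {"dp": [0, 0, 0], "rot": [0, 0, 0], "grip": 0.05}
    - {"dp": [0, 0, 0.04], "rot": [0, 0, 0], "grip": 0.06}
    - {"dp": [0, 0, 0.06], "rot": [0, 0, 0], "grip": 0.06}
    - {"dp": [-0.02, -0.05, 0.05], "rot": [0, 0, 0], "grip": 0.06}
    - {"dp": [-0.02, -0.04, 0.0], "rot": [0, 0, 0], "grip": 0.06}
    - {"dp": [0, 0, 0], "rot": [0, 0, 0], "grip": 0.06}
    - {"dp": [0, 0, 0], "rot": [0, 0, 0], "grip": 0.06}

```text
clock: 7.65
tcp_pos: [0.5591, -0.026, 0.1932]
orientation: [1.818, -2.553, 0.039]
contact_force: [0.6, 0.7, -0.3]
grip_width: 0.0601
```

```bash
python3 st.py; python3 -c "
from h import *
d=grab('wrist','w2.png');s=grab('scene','s2.png');e=grab('side','d2.png')
print(-d['R'].T@d['t'],d['R'][2])
o=np.array([.543,-.107,.04]);k=lambda q,r:cv2.resize(q['img'][int(r[1])-44:int(r[1])+44,int(r[0])-58:int(r[0])+58],(512,384),interpolation=2)
im=np.vstack([d['img'],np.hstack([cv2.resize(k(s,proj(s,o)[0]),(256,192)),cv2.resize(k(e,proj(e,o)[0]),(256,192))])])
cv2.imwrite('pics/w2c.png',im[:,:,::-1])"
```

```text
7.65 [ 0.5591 -0.026   0.1932] w 0.0601 F [ 0.6  0.7 -0.3] q [ 0.089  0.334 -0.208  1.87   0.115  0.941 -2.079]
x [-0.327 -0.945  0.02 ] az -109.1 z [ 0.009 -0.024 -1.   ]
[ 0.62231829 -0.04564197  0.33693385] [-0.24701058  0.06534101 -0.96680728]
```

View pics/w2c.png

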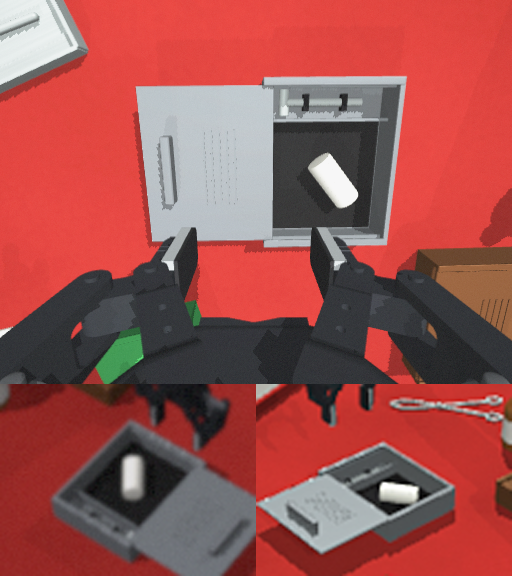

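Cover is open to its stop; adapter at wrist (332,181), axis from (318,160) to (348,203). Need a closer look at the ends.

```bash
cat > ad.py <<'E'
from h import *
def axis(d,r,z=.019,lo=150):
    g=cv2.cvtColor(d['img'],cv2.COLOR_RGB2GRAY);m=np.zeros_like(g);m[r[1]:r[3],r[0]:r[2]]=(g[r[1]:r[3],r[0]:r[2]]>lo)
    c=max(cv2.findContours(m,0,1)[0],key=cv2.contourArea);(u,v),wh,an=cv2.minAreaRect(c)
    bx=cv2.boxPoints(((u,v),wh,an));L=[np.linalg.norm(bx[0]-bx[1]),np.linalg.norm(bx[1]-bx[2])]
    e=[(bx[0]+bx[1])/2,(bx[2]+bx[3])/2] if L[0]<L[1] else [(bx[1]+bx[2])/2,(bx[3]+bx[0])/2]
    P=onz(d,e,z);print('px',np.round(e,1).tolist(),'ctr',P.mean(0).round(4),'len',np.linalg.norm(P[1]-P[0]).round(4),'az',np.degrees(np.arctan2(*(P[1]-P[0])[1::-1])).round(1))
    return P
if __name__=='__main__':
    d=grab('wrist');axis(d,(280,130,365,222),.026)
    s=cv2.imread('pics/s2.png');e=cv2.imread('pics/d2.png');w=cv2.imread('pics/w2.png')
    S=grab('scene');E=grab('side');P=[[.545,-.12,.019]]
    k=lambda im,p,h:cv2.resize(im[int(p[1])-h:int(p[1])+h,int(p[0])-h:int(p[0])+h],(264,400),interpolation=2)
    k=lambda im,p,h:cv2.resize(im[int(p[1])-h:int(p[1])+h,int(p[0])-h:int(p[0])+h],(264,264),interpolation=2)
    cv2.imwrite('pics/ends.png',np.hstack([k(w,(333,181),32),k(s,proj(S,P)[0],20),k(e,proj(E,P)[0],20)]))
E
python3 ad.py
```

```text
px [[316.29998779296875, 157.5], [350.70001220703125, 203.5]] ctr [ 0.5212 -0.113   0.026 ] len 0.0683 az -160.2
```

View pics/ends.png

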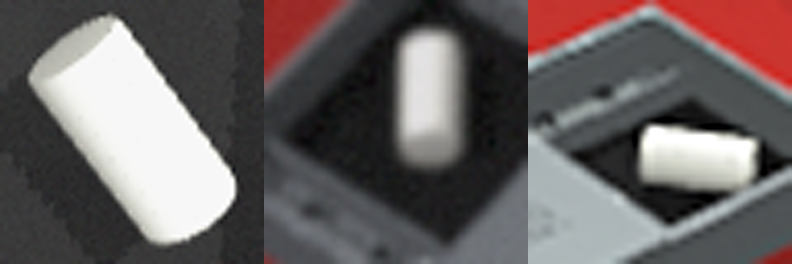

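The +x end (wrist (315,158); scene lower end) shows a uniform flat face with no bore, so the open end should be the other one (az about -160°). I'll confirm after lifting.

Run:
```python
from ad import *
for n,lo in(('wrist',150),('scene',120),('side',175)):
    d=grab(n);p=proj(d,[[.521,-.113,.019]])[0];print(n,p.round(1));h=45 if n=='wrist' else 17
    u,v=map(int,p);axis(d,(u-h,v-h,u+h,v+h),.019,lo)
```

```text
wrist [331.8 179.9]
px [[315.8999938964844, 157.60000610351562], [350.5, 203.60000610351562]] ctr [ 0.5189 -0.1146  0.019 ] len 0.0701 az -160.3
scene [224.7 204.9]
px [[224.0, 195.0], [224.0, 213.0]] ctr [ 0.5177 -0.1166  0.019 ] len 0.0721 az 19.6
side [255.7 176.8]
px [[246.89999389648438, 174.8000030517578], [263.29998779296875, 177.1999969482422]] ctr [ 0.5256 -0.1163  0.019 ] len 0.0608 az -162.8
```

Request:
send_rows:
  motion:
    - {"dp": [-0.01, -0.025, -0.01], "rot": [0.024, 0.009, 0.16], "grip": 0.06}
    - {"dp": [-0.01, -0.025, -0.02], "rot": [0, 0, 0.16], "grip": 0.06}
    - {"dp": [-0.01, -0.02, -0.02], "rot": [0, 0, 0.16], "grip": 0.06}
    - {"dp": [-0.003, -0.01, -0.02], "rot": [0, 0, 0.15], "grip": 0.06}
    - {"dp": [0, 0, 0], "rot": [0, 0, 0], "grip": 0.06}
    - {"dp": [0, 0, 0], "rot": [0, 0, 0], "grip": 0.06}

```text
clock: 8.85
tcp_pos: [0.5265, -0.1071, 0.1219]
orientation: [-2.538, 1.844, 0.0]
contact_force: [-0.3, 0.1, 0.3]
grip_width: 0.0597
```

```bash
python3 st.py
```

```text
8.85 [ 0.5265 -0.1071  0.1219] w 0.0597 F [-0.3  0.1  0.3] q [ 0.332  0.406 -0.303  1.969  0.162  0.788 -1.319]
x [ 0.309 -0.951 -0.002] az -72.0 z [ 0.002  0.003 -1.   ]
```

Request:
send_rows:
  motion:
    - {"dp": [-0.006, -0.008, -0.01], "rot": [0, 0, 0.03], "grip": 0.06}
    - {"dp": [0, 0, -0.03], "rot": [0, 0, 0], "grip": 0.06}
    - {"dp": [0, 0, -0.03], "rot": [0, 0, 0], "grip": 0.06}
    - {"dp": [0, 0, 0], "rot": [0, 0, 0], "grip": 0.06}
    - {"dp": [0, 0, 0], "rot": [0, 0, 0], "grip": 0.06}

```text
clock: 9.48
tcp_pos: [0.5225, -0.1149, 0.053]
orientation: [-2.566, 1.802, -0.009]
contact_force: [0.7, -0.3, 0.6]
grip_width: 0.0601
```

```bash
python3 st.py; python3 -c "
from h import *
d=grab('wrist','w3.png')
for n in('scene',): grab(n,'s3.png')
"
```

```text
9.475 [ 0.5225 -0.1149  0.053 ] w 0.0601 F [ 0.7 -0.3  0.6] q [ 0.324  0.505 -0.278  2.018  0.22   0.638 -1.322]
x [ 0.34  -0.941  0.001] az -70.1 z [ 0.008  0.002 -1.   ]
```

View pics/w3.png

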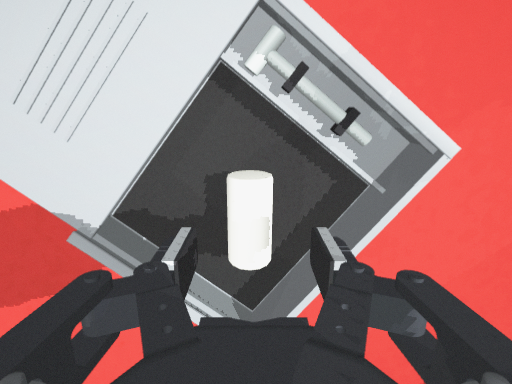

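Adapter at (250,220) is centred between the jaws (185–322) and aligned; its visible end at (250,176) is again flat. Descend and grip.

Request:
send_rows:
  motion:
    - {"dp": [-0.002, 0, -0.02], "rot": [0, 0, 0], "grip": 0.06}
    - {"dp": [0, 0, -0.012], "rot": [0, 0, 0], "grip": 0.06}
    - {"dp": [0, 0, 0], "rot": [0, 0, 0], "grip": 0.06}
    - {"dp": [0, 0, 0], "rot": [0, 0, 0], "grip": 0.06}

```text
clock: 10.07
tcp_pos: [0.5235, -0.1155, 0.0239]
orientation: [-2.563, 1.8, -0.019]
contact_force: [-0.4, -0.2, 0.2]
grip_width: 0.0601
```

```bash
python3 st.py
```

```text
10.075 [ 0.5235 -0.1155  0.0239] w 0.0601 F [-0.4 -0.2  0.2] q [ 0.308  0.552 -0.258  2.032  0.246  0.572 -1.345]
x [ 0.339 -0.941  0.005] az -70.2 z [ 0.015  0.    -1.   ]
```

Request:
send_rows:
  motion:
    - {"dp": [-0.003, 0, -0.014], "rot": [0, 0.015, 0], "grip": 0.06}
    - {"dp": [0, 0, 0], "rot": [0, 0, 0], "grip": 0.06}
    - {"dp": [0, 0, 0], "rot": [0, 0, 0], "grip": 0.02}
    - {"dp": [0, 0, 0], "rot": [0, 0, 0], "grip": 0.02}
    - {"dp": [0, 0, 0], "rot": [0, 0, 0], "grip": 0.02}
    - {"dp": [0, 0, 0], "rot": [0, 0, 0], "grip": 0.02}
    - {"dp": [0, 0, 0], "rot": [0, 0, 0], "grip": 0.02}
  grip_force: 40

```text
clock: 10.95
tcp_pos: [0.5211, -0.1156, 0.01]
orientation: [-2.57, 1.806, -0.001]
contact_force: [-0.1, 0.3, -0.6]
grip_width: 0.028
```

```bash
python3 st.py
```

```text
10.95 [ 0.5211 -0.1156  0.01  ] w 0.028 F [-0.1  0.3 -0.6] q [ 0.3    0.578 -0.249  2.031  0.255  0.562 -1.352]
x [ 0.339 -0.941  0.   ] az -70.2 z [ 0.001  0.    -1.   ]
```

Request:
send_rows:
  motion:
    - {"dp": [0, 0, 0.015], "rot": [0, 0, 0], "grip": 0.02}
    - {"dp": [0, 0, 0.03], "rot": [0, 0, 0], "grip": 0.02}
    - {"dp": [0, 0, 0.04], "rot": [0, 0, 0], "grip": 0.02}
    - {"dp": [0, 0, 0.04], "rot": [0, 0, 0], "grip": 0.02}
    - {"dp": [0, 0, 0.04], "rot": [0, 0, 0.1], "grip": 0.02}
    - {"dp": [0, 0, 0.04], "rot": [0, 0, 0.14], "grip": 0.02}
    - {"dp": [0, 0, 0.04], "rot": [0, 0, 0.14], "grip": 0.02}
    - {"dp": [0, 0, 0.03], "rot": [0, 0, 0.14], "grip": 0.02}
    - {"dp": [0, 0, 0.02], "rot": [0, 0, 0.14], "grip": 0.02}
    - {"dp": [0, 0, 0], "rot": [0, 0, 0.14], "grip": 0.02}
    - {"dp": [0, 0, 0], "rot": [0, 0, 0.14], "grip": 0.02}
    - {"dp": [0, 0, 0], "rot": [0, 0, 0.14], "grip": 0.02}
    - {"dp": [0, 0, 0], "rot": [0, 0, 0.05], "grip": 0.02}
    - {"dp": [0, 0, 0], "rot": [0, 0, 0], "grip": 0.02}

```text
clock: 12.7
tcp_pos: [0.5168, -0.1134, 0.3295]
orientation: [3.138, -0.085, 0.02]
contact_force: [0.1, 0.2, -0.2]
grip_width: 0.0277
```

```bash
python3 st.py
```

```text
12.7 [ 0.5168 -0.1134  0.3295] w 0.0277 F [ 0.1  0.2 -0.2] q [ 0.545  0.185 -0.513  1.757  0.099  1.212 -0.048]
x [ 0.998 -0.054  0.013] az -3.1 z [ 0.013 -0.003 -1.   ]
```

Request:
send_rows:
  motion:
    - {"dp": [0, 0, 0], "rot": [-0.12, 0, 0], "grip": 0.02}
    - {"dp": [0, 0, 0], "rot": [-0.12, 0, 0], "grip": 0.02}
    - {"dp": [0, 0, 0], "rot": [-0.12, 0, 0], "grip": 0.02}
    - {"dp": [0, 0, 0], "rot": [-0.12, 0, 0], "grip": 0.02}
    - {"dp": [0, 0, 0], "rot": [-0.12, 0, 0], "grip": 0.02}
    - {"dp": [0, 0, 0], "rot": [-0.12, 0, 0], "grip": 0.02}
    - {"dp": [0, 0, 0], "rot": [0, 0, 0], "grip": 0.02}

```text
clock: 13.58
tcp_pos: [0.516, -0.114, 0.3345]
orientation: [2.395, -0.075, 0.058]
contact_force: [0.0, -0.5, -0.0]
grip_width: 0.0275
```

```bash
python3 st.py
```

```text
13.575 [ 0.516  -0.114   0.3345] w 0.0275 F [ 0.  -0.5 -0. ] q [ 0.138  0.253 -0.546  1.874  0.817  1.458 -0.749]
x [ 0.997 -0.037  0.063] az -2.1 z [ 0.021 -0.679 -0.734]
```

```bash
cat > crop.py <<'E'
from h import *
import sys
o=get_obs();R=cv2.Rodrigues(o['orientation'])[0];P=o['tcp_pos']-.019*R[:,2];T=[]
for n in('scene','side'):
    d=grab(n);u,v=map(int,proj(d,P)[0]);print(n,u,v);h=32
    u=min(max(u,h),511-h);v=min(max(v,h),383-h)
    T.append(cv2.resize(d['img'][v-h:v+h,u-h:u+h],(390,390),interpolation=2))
cv2.imwrite('pics/'+sys.argv[1],np.hstack(T)[:,:,::-1])
E
python3 crop.py c4.png
```

```text
scene 223 131
side 256 93
```

View pics/c4.png

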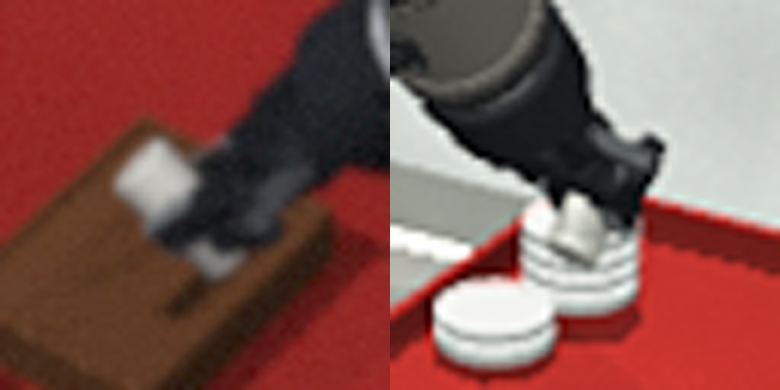

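The upper end isn't visible yet; finish tipping.

Request:
send_rows:
  motion:
    - {"dp": [0, 0, 0], "rot": [-0.12, 0, 0], "grip": 0.02}
    - {"dp": [0, 0, 0], "rot": [-0.12, 0, 0], "grip": 0.02}
    - {"dp": [0, 0, 0], "rot": [-0.12, 0, 0], "grip": 0.02}
    - {"dp": [0, 0, 0], "rot": [-0.12, 0, 0], "grip": 0.02}
    - {"dp": [0, 0, 0], "rot": [-0.12, 0, 0], "grip": 0.02}
    - {"dp": [0, 0, 0], "rot": [-0.12, 0, 0], "grip": 0.02}
    - {"dp": [0, 0, 0], "rot": [-0.08, 0, 0], "grip": 0.02}
    - {"dp": [0, 0, 0], "rot": [0, 0, 0], "grip": 0.02}
    - {"dp": [0, 0, 0], "rot": [0, 0, 0], "grip": 0.02}

```text
clock: 14.8
tcp_pos: [0.5155, -0.1289, 0.3435]
orientation: [1.588, -0.084, 0.074]
contact_force: [-0.0, 0.1, -0.1]
grip_width: 0.0279
```

```bash
python3 st.py; python3 crop.py c5.png
```

```text
14.8 [ 0.5155 -0.1289  0.3435] w 0.0279 F [-0.   0.1 -0.1] q [-0.32   0.573 -0.202  1.983  1.19   1.906 -1.174]
x [ 0.995 -0.007  0.1  ] az -0.4 z [-0.005 -1.    -0.019]
scene 220 132
side 257 93
```

View pics/c5.png

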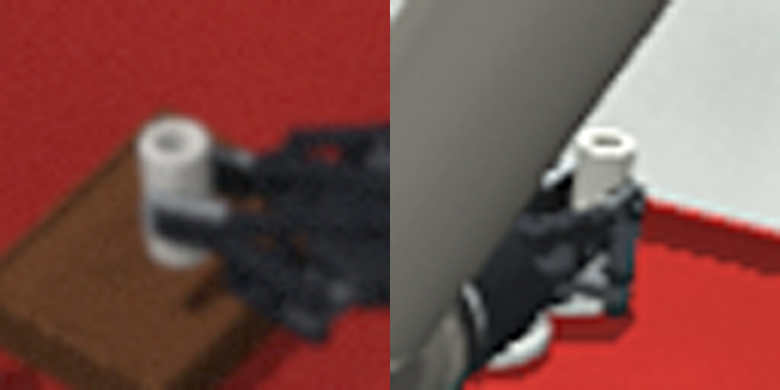

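Bore clearly seen on the upper end in both views (scene crop (172,140), side crop (607,140)). Residual tilt is ~0.1 rad; j6 is near its limit, so yaw outward a little (free direction) and then level.

Request:
send_rows:
  motion:
    - {"dp": [0, 0, 0], "rot": [0, 0, 0.08], "grip": 0.02}
    - {"dp": [0, 0, 0], "rot": [0, 0, 0.08], "grip": 0.02}
    - {"dp": [0, 0, 0], "rot": [0, 0, 0.08], "grip": 0.02}
    - {"dp": [0, 0, 0], "rot": [0, 0.05, 0.02], "grip": 0.02}
    - {"dp": [0, 0, 0], "rot": [0, 0.05, 0.01], "grip": 0.02}
    - {"dp": [0, 0, 0], "rot": [0, 0, 0], "grip": 0.02}
    - {"dp": [0, 0, 0], "rot": [0, 0, 0], "grip": 0.02}

```text
clock: 15.78
tcp_pos: [0.515, -0.1321, 0.3471]
orientation: [1.618, 0.201, 0.213]
contact_force: [-0.5, -0.7, -0.3]
grip_width: 0.0279
```

```bash
python3 st.py
```

```text
15.775 [ 0.515  -0.1321  0.3471] w 0.0279 F [-0.5 -0.7 -0.3] q [-0.32   0.453 -0.258  2.173  1.344  1.761 -1.103]
x [0.966 0.258 0.015] az 15.0 z [ 0.259 -0.964 -0.056]
```

Request:
send_rows:
  motion:
    - {"dp": [0, 0, 0], "rot": [-0.04, 0, 0], "grip": 0.02}
    - {"dp": [0, 0, 0], "rot": [0, 0, 0], "grip": 0.02}
    - {"dp": [0, 0, 0], "rot": [0, 0, 0], "grip": 0.02}
    - {"dp": [0, 0, 0], "rot": [0, 0, 0], "grip": 0.02}
    - {"dp": [0, 0, 0], "rot": [0, 0, 0], "grip": 0.02}

```text
clock: 16.4
tcp_pos: [0.5153, -0.1319, 0.3466]
orientation: [1.576, 0.204, 0.207]
contact_force: [0.6, -0.5, -1.0]
grip_width: 0.0278
```

```bash
python3 st.py
python3 - <<'E'
from h import *
o=get_obs();R=cv2.Rodrigues(o['orientation'])[0];P=o['tcp_pos']-.012*R[:,2];print('speed',np.abs(o['qvel']).max(),'y',R[:,1])
T=[]
for n in('scene','side'):
    d=grab(n);T.append(d['img'].copy())
    q=proj(d,[P-[0,0,.03],P+[0,0,.03]]).round(1);print(n,q.tolist())
    cv2.line(T[-1],*[tuple(int(v) for v in p) for p in q],(0,0,255),1)
S=T[0][90:290,140:300];S=cv2.resize(S,(400,500),interpolation=2);D=cv2.resize(T[1][50:250,180:340],(400,500),interpolation=2)
cv2.imwrite('pics/f.png',np.hstack([S,D])[:,:,::-1])
E
```

```text
16.4 [ 0.5153 -0.1319  0.3466] w 0.0278 F [ 0.6 -0.5 -1. ] q [-0.331  0.481 -0.247  2.177  1.358  1.791 -1.12 ]
x [0.966 0.258 0.004] az 15.0 z [ 0.258 -0.966 -0.015]
speed 0.0022779222207804633 y [-5.13257024e-05 -1.50457036e-02  9.99886806e-01]
scene [[217.6, 137.5], [216.2, 121.6]]
side [[260.3, 100.4], [260.7, 82.6]]
```

View pics/f.png

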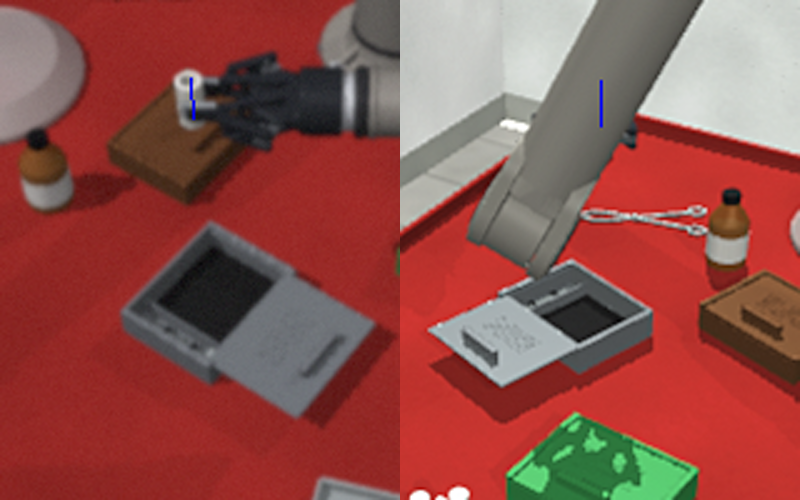

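The last picture shows the adapter upright with its bore up at (190,78). The cover is fully open, the bay is empty, and the bottle and tongs stand where they were. The arm is still.

```bash
python3 -c "
from h import *
hand_in()"
```

```text
the job is handed in; nothing more can be done
```

I opened the case, took out the adapter and handed the job in at about 16 s of the 45 s allowed. The arm is still holding the adapter with its bored end up.

- **Cover:** I gripped the ridge and pulled the cover until it would not move any further. That was about 122 mm of pull on top of an estimated 2–5 mm it was already open. The last picture still shows it fully open.
- **Adapter:** I gripped it across its diameter with 40 N and lifted it out. The end facing away from the robot was flat, so I turned the other end up. Both the scene and side cameras then showed the bore in the upper end. I made one small yaw and levelling move after that.
- **Last checks:**
  - By the tool pose, the adapter's axis is within about 1° of vertical; it was not measured separately in the images.
  - The tool tip is at z = 0.347 m, and the fingers stopped at 27.8 mm. That is slightly under the 30 mm diameter, but the ridge also read 1–1.5 mm low.
  - The joints were practically still, at 0.002 rad/s or less.
- **Not fully checked:** The arm blocked the side camera's view of the adapter in the last picture, so only the scene camera shows it there. The bottle and tongs looked unmoved. The beaker and rack were outside that crop, but my path never came near them.

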